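# Build up the wax burner for the display table

## Task

Put the white wax burner together on its pale wooden saucer, from the bottom up: first stand the tealight in the middle of the saucer, then lower the burner body over it so that it stands flat inside the saucer's lip, then seat the dish in the top of the body, and last stand the green wax melt in the dish. Set each piece down without dropping it, and leave the rose wax melt and everything else on the table where it is.

Things in the scene. Friction and masses are not known exactly. Their poses are not given: they have to be found in the camera images.
- saucer_floor (a point): Centre of the saucer's flat inner floor. Saucer: round pale wood, fixed, 95 mm across; floor 5 mm above the table, flat to 38 mm from the centre, sloping lip up to 10 mm above the table. z up. Carry clear of the fixed wooden plinth behind the work: 195 mm high, its near corner 0.54 m straight ahead of the base, a sign board 226 mm wide at x = 0.70 on it up to z = 0.54.
- tealight_center (a point): Tealight: round aluminium cup, 38 mm across, 20 mm high, with cream wax and a thin wick that stands 5 mm above the rim; loose, about 22 g. The point is its centre, 10 mm above its underside; its own z axis points up.
- shell_center (a point): Burner body, a white ceramic upright tube, open at top and bottom, 62 mm outside, 54 mm inside, 76 mm high; arched window (34 mm wide, 36 mm high) at the foot of its own -x side, four small air notches in the top rim; loose, 160 g. The point is its centre, 38 mm above its underside; z up. Grip round the outside of its upper half. Any side may face forward.
- dish_center (a point): Burner dish: white ceramic, round, 66 mm across, 23 mm high; loose, 70 g. Its tapering foot (34 mm across at the bottom, 47 mm at 8 mm up) drops into the body's top; the flat underside above the foot rests on the body's rim. Grip the upright outer wall (8 to 23 mm up). Inner floor 56 mm across, 15 mm above the bottom of the foot, 8 mm below the rim. The point is 11.5 mm above the bottom; z up.
- melt_green_center (a point): Green wax melt: green round fluted puck, 28 mm across, 22 mm high, loose, about 16 g. The point is its centre, 11 mm above its underside; z up.
- melt_rose_center (a point): Rose wax melt: the same puck in rose pink, not wanted; leave it. The point is its centre, 11 mm above its underside.
- tin_center (a point): Flat closed golden tin, 61 (its x) x 88 (its y) x 22 mm, loose; leave it. The point is its centre.
- cards_center (a point): Flat clear box of scent cards, 65 (its x) x 92 (its y) x 19 mm, loose; leave it. The point is its centre.
- jar_center (a point): Candle jar with a pale brass lid, 69 mm across, 82 mm high, loose; leave it. The point is its centre.
- tester_center (a point): Open tester candle in a glass, 67 mm across, 74 mm high, loose; leave it. The point is its centre.
There are look-alikes about, which are no part of the job. Leave any orange look-alike of the part that bears shell_center alone. What is shaped like the part that bears dish_center but purple is not meant.

How it is judged (in metres and radians):
On the way, in this order (a step that is already met when the one before it is completed fails the run):
1. the tealight stands in the saucer, released, before the body is there (horizontal distance between tealight_center and saucer_floor below 0.015 m and height (world z) of tealight_center between 0.012 and 0.018 m and angle between tealight_center's own z axis and vertical below 0.08 rad and linear speed of tealight below 0.02 m/s and contact force between the fingers and tealight below 0.05 N and horizontal distance between shell_center and saucer_floor above 0.05 m), for 0.2 s.
2. the body stands over the tealight in the saucer, released, before the dish is on it (horizontal distance between tealight_center and saucer_floor below 0.015 m and height (world z) of tealight_center between 0.012 and 0.018 m and angle between tealight_center's own z axis and vertical below 0.08 rad and horizontal distance between shell_center and saucer_floor below 0.01 m and height (world z) of shell_center between 0.04 and 0.046 m and angle between shell_center's own z axis and vertical below 0.05 rad and horizontal distance between tealight_center and shell_center below 0.011 m and linear speed of shell below 0.02 m/s and contact force between the fingers and shell below 0.05 N and horizontal distance between dish_center and shell_center above 0.05 m), for 0.2 s.
3. the dish is seated in the body's top, released, before the melt is in it (horizontal distance between tealight_center and saucer_floor below 0.015 m and height (world z) of tealight_center between 0.012 and 0.018 m and angle between tealight_center's own z axis and vertical below 0.08 rad and horizontal distance between shell_center and saucer_floor below 0.01 m and height (world z) of shell_center between 0.04 and 0.046 m and angle between shell_center's own z axis and vertical below 0.05 rad and horizontal distance between tealight_center and shell_center below 0.011 m and horizontal distance between dish_center and shell_center below 0.007 m and height (world z) of dish_center between 0.0815 and 0.0875 m and angle between dish_center's own z axis and vertical below 0.06 rad and linear speed of dish below 0.02 m/s and contact force between the fingers and dish below 0.05 N and horizontal distance between melt_green_center and dish_center above 0.05 m), for 0.2 s.
At the end, for the whole second after the job is handed in: Upright, fully seated (heights within 3 mm) and at rest: tealight on the saucer floor within 15 mm of its centre; body on that floor over it, within 10 mm of the saucer's centre and 11 mm of the tealight's; dish within 7 mm of the body's centre; green melt within 16 mm of the dish's centre (horizontal distance between tealight_center and saucer_floor below 0.015 m and height (world z) of tealight_center between 0.012 and 0.018 m and angle between tealight_center's own z axis and vertical below 0.08 rad and horizontal distance between shell_center and saucer_floor below 0.01 m and height (world z) of shell_center between 0.04 and 0.046 m and angle between shell_center's own z axis and vertical below 0.05 rad and horizontal distance between tealight_center and shell_center below 0.011 m and horizontal distance between dish_center and shell_center below 0.007 m and height (world z) of dish_center between 0.0815 and 0.0875 m and angle between dish_center's own z axis and vertical below 0.06 rad and horizontal distance between melt_green_center and dish_center below 0.016 m and height (world z) of melt_green_center between 0.096 and 0.102 m and angle between melt_green_center's own z axis and vertical below 0.12 rad and linear speed of each of tealight, shell, dish, melt_green below 0.02 m/s); the robot touches nothing.
It fails at once if the rose wax melt is shifted by more than 20 mm (distance of melt_rose_center from where it was at the start of the episode above 0.02 m).
It fails at once if the tin, card box, candle jar or tester candle is shifted by more than 20 mm (distance of any of tin_center, cards_center, jar_center, tester_center from where it was at the start of the episode above 0.02 m).
It fails at once if a piece of the burner is dropped (falls free faster than 0.6 m/s, about 18 mm) ((linear speed of tealight above 0.6 m/s and contact force between the fingers and tealight below 0.01 N) or (linear speed of shell above 0.6 m/s and contact force between the fingers and shell below 0.01 N) or (linear speed of dish above 0.6 m/s and contact force between the fingers and dish below 0.01 N) or (linear speed of melt_green above 0.6 m/s and contact force between the fingers and melt_green below 0.01 N)).
It also fails if it takes over 128 s, if anything falls off the work surface, if the arm or the gripper's body presses on something with over 40 N, if the wrist force passes 120 N, or if a joint passes its speed limit or range.

## Robot

A 6-joint arm with a two-finger parallel gripper is mounted at the origin on a cart in front of the work surface, level with it; the furniture and walls round the work are solid. World frame = base frame: x ahead of the robot, y to its left, z up, the work surface at z = 0. Lengths are in mm, angles in rad, forces in N, time in s.
With the tool pointing down it reaches from about 300 to 875 mm from the base axis. Payload 4.2 kg.
Tool frame: the origin (TCP) lies between the finger pads; the fingertips stand 22 mm ahead of it and the grasp point (between the pads) lies 3 mm ahead of it; x points along the fingers, y is the direction in which the jaws open and shut, and the axes are right-handed (so a half turn about x gives the same grasp; the last joint's range is limited). The gripper opens to 85 mm and grips with 20 to 120 N. Pads are 22 mm wide; open, the fingers measure 114 mm over their backs; the gripper's body (76 mm by 85 mm) begins 54 mm behind the grasp point. The pads swing forward as they close: fully open they stand 13 mm farther back than shut.
Start: joints at [-1.313, 0.32, 1.565, -0, 1.257, -0.02], TCP at [157.69, -552.967, 253.338] pointing down, gripper open.
Joint ranges: [-3.11, 3.11], [-0.84, 2.01], [0.21, 2.61], [-1.34, 4.49], [0.05, 2.63], [-2.56, 2.56]. Speed limits (rad/s): [2.57, 2.57, 3.14, 3.14, 3.14, 3.14].

## Interface

Orientations are given as a unit quaternion [x, y, z, w].
In Python, from rig import bot gives the robot as it stands. Calls block until the motion is done:
- bot.movep(position, orientation): joint-space move of the TCP to a pose.
- bot.line_to(position, v=150, orientation=None, f_stop=None): straight line of the TCP; orientation=None keeps the orientation; v is the mean speed in mm/s. With f_stop (N) it stops when the force on the tool has changed by that much, and returns True; else False.
- bot.set_joints(angles): joint-space move.
- bot.release() and bot.grasp(grasp_force=None): open the fingers fully, or close them until they stop; grasp_force is the grip in N (None keeps the last).
- bot.hold(seconds).
- bot.inverse_kinematics(position, orientation): joint angles nearest the present ones, or None.
- bot.sense(): the state.
- bot.capture(name): name is "scene" or "top"; returns the picture (400x640x3 uint8, red, green, blue); there is no depth.
- bot.calibration(name): a dict with "vfov" (degrees; the focal length in pixels is half the picture's height over the tangent of half this angle, whatever the lens; pixels are square), "cx", "cy" (the principal point, pixels), "k1" (the pictures are not rectified: a ray, as slopes to the right and down, at radius r is drawn at 1 + k1 r^2 times it, then the intrinsics apply), "world_to_cam" (4x4, takes a point from world to camera coordinates). Camera axes: x right, y down, z forward; pixel columns grow to the right and rows downward; lengths in mm; the calibration is good to about 2 mm. A picture is of the moment at which its call begins. calibration takes no time and is no camera call.
A pose or a line that the arm cannot do raises bot.Unreachable and nothing moves.
- bot.finish_job(): hands the job in, once; it reports no verdict.
Trained networks look in the newest picture that a camera, given by its name, has taken for a name from the list of things; names that differ only in an ending like _2 or _b are one class to them, and where a whole thing is asked for, a point or a joint stands for the part that bears it (a point fixed in the world has none). Each returns a list of dicts, best first, with "confidence" (0 to 1); they miss things now and then, are a little off and sometimes report something else, mostly with a low value. They report only what shows in the picture. A call takes as long as a camera call. They do not tell look-alikes from the thing itself.
- bot.regions_of(label, camera): "region" (400x640 bool, what is visible of it) and "extent" ([left, top, width, height] in pixels, round what is visible of it).
- bot.pinpoint(label, camera): "uv" ([column, row] in pixels: a listed point, or the origin of a listed thing).
The state is a dict: "time_s": time; "joints": joint angles; "joint_velocities": joint speeds; "tau": joint torques, N m; "eef_pos": TCP position; "eef_rot": TCP orientation; "contact_force": force on the tool from outside, world axes, zero at the start; "torque": the same for the moment, N m; "grip_width": opening from 0.0 (shut) to 1.0 (fully open).
Only numpy, scipy, OpenCV 4.12 (cv2) and the standard library are available. Lean on these libraries where they do the work, as an engineer would, in place of code of your own. Each camera call takes 0.05 s, during which the arm holds its last target. There are 200 camera calls.

## Working session

There is one attempt and no reset: what is moved stays moved. The work goes in short steps, each a Python script; the robot and the scene stay as the last script left them, time stands still between calls to the robot, and variables do not carry over. Pictures are saved under pics/ and viewed, about 12 in all and at most 16, crops included, and the job is handed in when it is done.

```bash
ls; mkdir -p pics; cat > h.py <<'E'
import numpy as np, cv2
from rig import bot
def snap(cam,name=None):
    im=bot.capture(cam)
    if name: cv2.imwrite(f'pics/{name}.png',cv2.cvtColor(np.asarray(im),cv2.COLOR_RGB2BGR))
    return im
def K(cam):
    c=bot.calibration(cam); f=200/np.tan(np.radians(c['vfov'])/2)
    return c,f,np.array(c['world_to_cam'],float)
def world(cam,uv,z):
    c,f,T=K(cam); d=np.array([(uv[0]-c['cx'])/f,(uv[1]-c['cy'])/f]); s=d.copy()
    for _ in range(30): s=d/(1+c['k1']*(s@s))
    R=T[:3,:3]; o=-R.T@T[:3,3]; r=R.T@np.array([s[0],s[1],1])
    return o+r*(z-o[2])/r[2]
def pix(cam,p):
    c,f,T=K(cam); q=T[:3,:3]@np.array(p,float)+T[:3,3]; s=q[:2]/q[2]; s=s*(1+c['k1']*(s@s))
    return s*f+[c['cx'],c['cy']]
E
python3 - <<'E'
from h import *
for c in('scene','top'):
    snap(c,c+'0'); k,f,T=K(c); print(c,k['vfov'],k['cx'],k['cy'],k['k1'],f,'pos',-T[:3,:3].T@T[:3,3],'fwd',T[2,:3])
Z=dict(saucer_floor=5,tealight_center=10,shell_center=38,dish_center=11.5,melt_green_center=11,melt_rose_center=11,tin_center=11,cards_center=9.5,jar_center=41,tester_center=37)
for n,z in Z.items():
  for c in('scene','top'):
    for d in bot.pinpoint(n,c)[:3]: print(n,c,round(d['confidence'],2),np.round(d['uv']),np.round(world(c,d['uv'],z)[:2]))
print(bot.sense())
E
```

```text
pics
scene 42.63350214116435 323.30540878925314 192.12057116577594 0.00046435814805412484 512.5306710346014 pos [-265.26211282 1194.89927188  686.79673643] fwd [ 0.47923285 -0.77780359 -0.40664166]
top 55.920284678711226 317.9194342504259 196.23130773353782 -0.043973862440074646 376.7773689608211 pos [ 3.62648516e+02 -4.29602277e-01  1.24340919e+03] fwd [ 0.09975795  0.00433638 -0.99500228]
saucer_floor scene 0.51 [341. 173.] [ 578. -290.]
saucer_floor top 0.92 [409. 161.] [ 601. -300.]
saucer_floor top 0.53 [460. 187.] [ 513. -468.]
tealight_center scene 0.47 [371. 182.] [ 443. -262.]
tealight_center top 0.54 [408. 208.] [ 444. -292.]
shell_center scene 0.84 [320. 217.] [416. 106.]
shell_center scene 0.71 [325. 239.] [338. 202.]
shell_center top 0.71 [291. 215.] [423.  91.]
shell_center top 0.49 [254. 241.] [341. 209.]
dish_center scene 0.59 [384. 207.] [ 317. -108.]
dish_center scene 0.52 [347. 196.] [ 451. -114.]
dish_center top 0.67 [356. 248.] [ 315. -119.]
dish_center top 0.59 [355. 210.] [ 440. -115.]
melt_green_center scene 0.62 [225. 241.] [578. 320.]
melt_green_center top 0
[... 504 characters left out ...]
{'time_s': 1.1, 'joints': array([-1.31300418e+00,  3.19618846e-01,  1.56446106e+00, -5.70318869e-06,
        1.25738041e+00, -2.00042471e-02]), 'joint_velocities': array([-2.47945392e-03, -1.91590353e-03, -6.41012355e-04, -1.88050433e-03,
        9.69750696e-04, -5.02161015e-05]), 'tau': array([ 1.22402482e-03, -4.15419853e+01, -2.34423316e+01,  6.33270997e-05,
        2.06725385e-04, -3.52868241e-06]), 'eef_pos': array([ 157.69280635, -552.99292526,  253.34225477]), 'eef_rot': array([ 0.70030029,  0.09785429, -0.70029301,  0.09794765]), 'contact_force': array([ 0.11363796, -0.63145886, -0.32297184]), 'torque': array([-0.04298483, -0.02132896,  0.01517156]), 'grip_width': 0.9978585708575199}
```

```bash
python3 - <<'E'
import cv2
a=cv2.imread('pics/top0.png')[130:290,150:500]; cv2.imwrite('pics/top0c.png',cv2.resize(a,None,fx=2.28,fy=2.28,interpolation=2))
b=cv2.imread('pics/scene0.png')[140:300,170:430]; cv2.imwrite('pics/scene0c.png',cv2.resize(b,None,fx=3,fy=3,interpolation=2))
E
```

```text
(no output)
```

View pics/top0c.png

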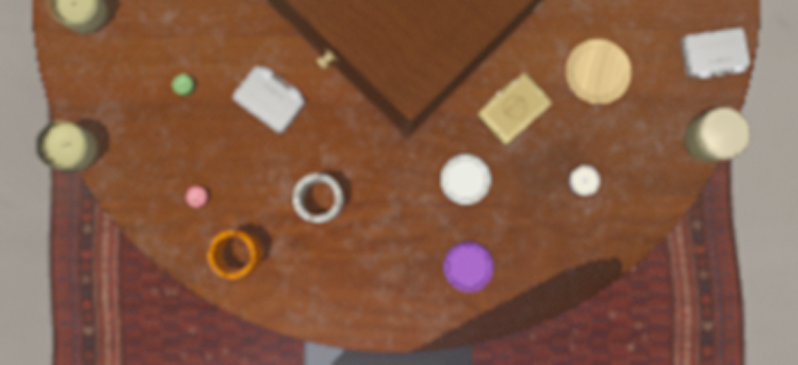

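View pics/scene0c.png

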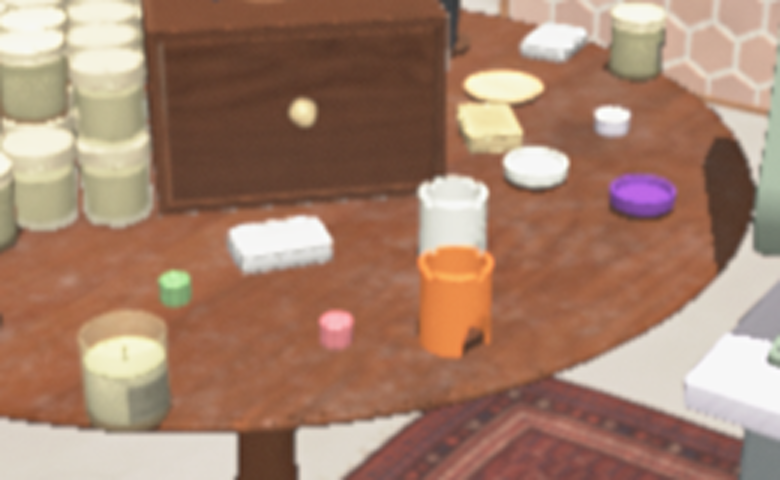

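The top view shows the saucer at about (413,161) px, tealight (406,209), white dish (355,209), purple dish (355,247), white shell (290,216), orange shell (253,241), green melt (230,167) and rose melt (236,216). The scene view agrees, though the orange body partly hides the white one there. Next I'll fit the object outlines in both views.

```bash
cat >> h.py <<'E'
from scipy.optimize import least_squares
RZ=dict(saucer_floor=[(38,0),(47.5,10)],tealight_center=[(19,0),(19,20)],shell_center=[(31,0),(31,76)],dish_center=[(17,0),(33,8),(33,23)],melt_green_center=[(14,0),(14,22)],melt_rose_center=[(14,0),(14,22)],jar_center=[(34.5,0),(34.5,82)])
A=np.linspace(0,2*np.pi,49)
def sil(cam,n,xy,dz=0):
    P=np.array([pix(cam,[xy[0]+r*np.cos(a),xy[1]+r*np.sin(a),z+dz]) for r,z in RZ[n] for a in A],np.float32)
    return cv2.convexHull(P)
def cen(h):
    m=cv2.moments(h); return np.array([m['m10'],m['m01']])/m['m00'], m['m00']
def fit(n,guess,cams=('scene','top'),dz=0,verbose=True):
    obs={}
    for c in cams:
        e,ea=cen(sil(c,n,guess,dz)); best=None
        for d in bot.regions_of(n,c):
            m=d['region'].astype(np.uint8); 
            if not m.any(): continue
            M=cv2.moments(m,True); q=np.array([M['m10'],M['m01']])/M['m00']
            if np.linalg.norm(q-e)<14 and (best is None or np.linalg.norm(q-e)<np.linalg.norm(best[0]-e)): best=(q,M['m00'],ea)
        if best: obs[c]=best
        else: print(n,c,'no region')
    res={}
    for cs in [[c] for c in obs]+([list(obs)] if len(obs)>1 else []):
        s=least_squares(lambda p:np.concatenate([cen(sil(c,n,p,dz))[0]-obs[c][0] for c in cs]),guess,diff_step=1e-3)
        res['+'.join(cs)]=s.x
        if verbose: print(n,cs,np.round(s.x,1),'res',np.round(s.fun,2),'area',[(round(obs[c][1]),round(obs[c][2])) for c in cs])
    return res
E
python3 - <<'E'
from h import *
snap('scene');snap('top')
for n,g in dict(saucer_floor=(590,-298),tealight_center=(444,-285),shell_center=(420,98),dish_center=(445,-115),melt_green_center=(582,300),melt_rose_center=(418,275)).items():
    fit(n,g)
E
```

```text
saucer_floor ['scene'] [ 603.5 -309.2] res [ 0. -0.] area [(217, 229)]
saucer_floor ['top'] [ 601.2 -311.6] res [ 0. -0.] area [(574, 628)]Traceback (most recent call last):
  File "<stdin>", line 4, in <module>
  File "h.py", line 39, in fit
    s=least_squares(lambda p:np.concatenate([cen(sil(c,n,p,dz))[0]-obs[c][0] for c in cs]),guess,diff_step=1e-3)
    return func(*args, **kwargs)
    vector_fun = VectorFunction(
        fun_wrapped,
    ...<6 lines>...
        workers=workers
    )
    self.J, dct = approx_derivative(
                  ~~~~~~~~~~~~~~~~~^
        self.fun_wrapped, self.x, f0=self.f, **finite_diff_options
        ^^^^^^^^^^^^^^^^^^^^^^^^^^^^^^^^^^^^^^^^^^^^^^^^^^^^^^^^^^
    )
    ^
    J, _nfev = _dense_difference(fun_wrapped, x0, f0, h,
               ~~~~~~~~~~~~~~~~~^^^^^^^^^^^^^^^^^^^^^^^^
                             use_one_sided, method,
                             ^^^^^^^^^^^^^^^^^^^^^^
                             mf)
                             ^^^
    df = [f_eval - f0 for f_eval in f_evals]
                                    ^^^^^^^
    f = np.atl
[... 288 characters left out ...]
h.py", line 39, in <lambda>
    s=least_squares(lambda p:np.concatenate([cen(sil(c,n,p,dz))[0]-obs[c][0] for c in cs]),guess,diff_step=1e-3)
                                                 ~~~^^^^^^^^^^
  File "h.py", line 22, in sil
    P=np.array([pix(cam,[xy[0]+r*np.cos(a),xy[1]+r*np.sin(a),z+dz]) for r,z in RZ[n] for a in A],np.float32)
                ~~~^^^^^^^^^^^^^^^^^^^^^^^^^^^^^^^^^^^^^^^^^^^^^^^^
  File "h.py", line 16, in pix
    c,f,T=K(cam); q=T[:3,:3]@np.array(p,float)+T[:3,3]; s=q[:2]/q[2]; s=s*(1+c['k1']*(s@s))
          ~^^^^^
  File "h.py", line 8, in K
    c=bot.calibration(cam); f=200/np.tan(np.radians(c['vfov'])/2)
ValueError: time passes only in moves, steps and waits
```

```bash
sed -i 's/^def K(cam):/import functools\n@functools.lru_cache(None)\ndef K(cam):/' h.py
python3 - <<'E'
from h import *
snap('scene');snap('top')
for n,g in dict(saucer_floor=(590,-298),tealight_center=(444,-285),shell_center=(420,98),dish_center=(445,-115),melt_green_center=(582,300),melt_rose_center=(418,275)).items():
    fit(n,g)
E
```

```text
saucer_floor ['scene'] [ 602.4 -309.6] res [-0. -0.] area [(220, 229)]
saucer_floor ['top'] [ 601.7 -308.8] res [ 0. -0.] area [(592, 628)]
saucer_floor ['scene', 'top'] [ 601.8 -308.8] res [ 0.03  0.1   0.01 -0.04] area [(220, 229), (592, 628)]
tealight_center ['scene'] [ 442.2 -283.8] res [0. 0.] area [(97, 96)]
tealight_center ['top'] [ 440.7 -283.1] res [-0. -0.] area [(127, 121)]
tealight_center ['scene', 'top'] [ 441.2 -283.1] res [ 0.16  0.13 -0.03 -0.16] area [(97, 96), (127, 121)]
shell_center ['scene'] [434.2  73.6] res [ 0. -0.] area [(505, 700)]
shell_center ['top'] [427.8 111.5] res [-0.  0.] area [(40, 339)]
shell_center ['scene', 'top'] [424.6 101. ] res [-2.34  4.4   3.29  0.97] area [(505, 700), (40, 339)]
dish_center top no region
dish_center ['scene'] [ 447.1 -111.4] res [0. 0.] area [(239, 228)]
melt_green_center ['scene'] [586.  295.3] res [0. 0.] area [(101, 118)]
melt_green_center ['top'] [584.9 293.9] res [ 0. -0.] area [(72, 71)]
melt_green_center ['scene', 'top'] [585.7 294.7] res [ 0.25 -0.06 -0.24 -0.22] area [(101, 118), (72, 71)]
melt_rose_center ['scene'] [423.2 275.6] res [-0.  0.] area [(103, 129)]
melt_rose_center ['top'] [422.1 273.4] res [-0.  0.] area [(55, 70)]
melt_rose_center ['scene', 'top'] [423.  274.5] res [ 0.32 -0.16 -0.33 -0.27] area [(103, 129), (55, 70)]
```

```bash
python3 - <<'E'
from h import *
im=cv2.cvtColor(cv2.imread('pics/top0.png'),cv2.COLOR_BGR2HSV)
for n,(u,v),g in [('shell_center',(290,216),(422,93)),('dish_center',(355,209),(446,-112)),('tealight_center',(406,209),(441,-283))]:
    best=np.zeros(im.shape[:2],np.uint8); r=20
    w=im[v-r:v+r,u-r:u+r]
    best[v-r:v+r,u-r:u+r]=((w[...,1]<75)&(w[...,2]>100))
    nc,lab,st,_=cv2.connectedComponentsWithStats(best); k=1+np.argmax(st[1:,4])
    h=cv2.convexHull(np.argwhere(lab==k)[:,::-1].astype(np.float32)); q,a=cen(h)
    s=least_squares(lambda p:cen(sil('top',n,p))[0]-q,g,diff_step=1e-3).x
    b=h.reshape(-1,2); e=sil('top',n,s).reshape(-1,2)
    print(n,q,s,'area',a,cen(sil('top',n,s))[1],'bbox',b.min(0),b.max(0),e.min(0),e.max(0))
for n in('scene','top'):
    snap(n)
fit('dish_center',(446,-112)); 
print([ (round(d['confidence'],2),d['extent'],d['region'].sum()) for d in bot.regions_of('shell_center','scene')])
s=sil('scene','shell_center',(422,94)).reshape(-1,2); print('model shell scene',s.min(0),s.max(0))
print([ (round(d['confidence'],2),d['extent'],d['region'].sum()) for d in bot.regions_of('shell_center','top')])
E
```

```text
shell_center [288.98364279 216.40981432] [418.74266621  96.75804096] area 377.0 338.98032497335225 bbox [278. 206.] [300. 227.] [278.3754  206.05832] [299.66354 226.5402 ]
dish_center [353.77792321 208.14048866] [ 445.66304391 -111.65163621] area 382.0 330.1051011271775 bbox [343. 197.] [365. 219.] [343.4685  197.88162] [364.08618 218.37065]
tealight_center [405.92808219 208.64497717] [ 442.97196828 -283.49391406] area 146.0 121.09415846318007 bbox [399. 202.] [413. 215.] [399.46082 202.63513] [412.3712  214.59604]
dish_center ['scene'] [ 446.6 -108.7] res [0. 0.] area [(199, 229)]
dish_center ['top'] [ 444.6 -110.2] res [-0. -0.] area [(327, 330)]
dish_center ['scene', 'top'] [ 445.7 -109.6] res [ 0.37 -0.02 -0.2  -0.33] area [(199, 229), (327, 330)]
[(0.88, [307.5, 203.9, 30.4, 17.8], np.int64(457)), (0.63, [309.9, 219.5, 28.1, 38.2], np.int64(782))]
model shell scene [309.06995 198.2581 ] [331.42532 232.12262]
[(0.67, [239.4, 232.5, 27.0, 17.6], np.int64(216)), (0.58, [277.7, 205.3, 23.8, 21.2], np.int64(147))]
```

Both views and both methods agree to about 2 mm. Now the tealight.

```bash
cat >> h.py <<'E'
from scipy.spatial.transform import Rotation as Ro
R0=Ro.from_quat([0.70030029,0.09785429,-0.70029301,0.09794765]); AZ0=-1.313
def ori(xy):  # tool straight down, constant in the arm plane
    a=np.arctan2(xy[1],xy[0])
    y=(Ro.from_euler('z',a-AZ0)*R0).as_matrix()[:,1]; y[2]=0; y/=np.linalg.norm(y)
    x=np.array([0,0,-1.]); return Ro.from_matrix(np.c_[x,y,np.cross(x,y)]).as_quat()
def st(t=''):
    s=bot.sense(); print(t,'t',round(s['time_s'],1),'p',np.round(s['eef_pos'],1),'F',np.round(s['contact_force'],1),'w',round(float(s['grip_width']),3),'j6',round(s['joints'][5],2))
def pick(xy,z,force,zup,via=None):
    if via is not None: bot.movep([*via,240],ori(via))
    bot.movep([*xy,z+90],ori(xy)); bot.line_to([*xy,z],v=120,f_stop=15); st('at')
    bot.grasp(force); bot.hold(.2); st('gripped')
    bot.line_to([*xy,zup],v=150); st('lifted')
def place(xy,z,via=None,above=60,f=3):
    if via is not None: bot.movep([*via,240],ori(via))
    bot.movep([*xy,z+above],ori(xy)); bot.line_to([*xy,z+8],v=120); bot.hold(.2)
    print('touch',bot.line_to([*xy,z-3],v=15,f_stop=f)); st('down')
    bot.release(); bot.hold(.3); st('open')
    bot.line_to([*xy,z+100],v=150)
SAUCER=np.array([601.8,-309.]);TEA=np.array([441.6,-283.2]);SHELL=np.array([418.8,96.8]);DISH=np.array([445.4,-110.8]);GREEN=np.array([585.5,294.5])
E
python3 - <<'E'
from h import *
print(Ro.from_quat(ori(TEA)).as_matrix()[:,1])
pick(TEA,27,25,140)
E
```

```text
[ 0.85240107 -0.52288853  0.        ]
at t 4.7 p [ 442.  -283.7   27.6] F [0.1 0.3 0.1] w 0.996 j6 -0.04
gripped t 5.4 p [ 441.8 -283.3   27.6] F [-1.2 -0.1  5.9] w 0.427 j6 -0.04
lifted t 6.3 p [ 441.  -282.8  139.1] F [ 0.1 -0.2 -0.2] w 0.429 j6 -0.04
```

```bash
python3 - <<'E'
from h import *
place(SAUCER,32.6)
bot.movep([420,-100,240],ori((420,-100)))
snap('scene','s1');snap('top','t1')
fit('tealight_center',SAUCER,dz=5); fit('saucer_floor',SAUCER)
a=cv2.imread('pics/t1.png')[130:240,340:480]; b=cv2.imread('pics/s1.png')[140:230,290:430]
cv2.imwrite('pics/c1.png',np.vstack([cv2.resize(a,(700,300*11//12)),cv2.resize(b,(700,300))]))
E
```

```text
touch True
down t 8.4 p [ 601.7 -308.9   32.7] F [-1.7 -0.2  4.1] w 0.436 j6 -0.04
open t 9.2 p [ 601.3 -308.7   32. ] F [ 0.  -0.4 -0.5] w 1.001 j6 -0.04
tealight_center top no region
tealight_center ['scene'] [ 602.  -304.7] res [-0. -0.] area [(59, 85)]
saucer_floor scene no region
saucer_floor ['top'] [ 601.5 -308.8] res [ 0. -0.] area [(486, 626)]
```

View pics/c1.png

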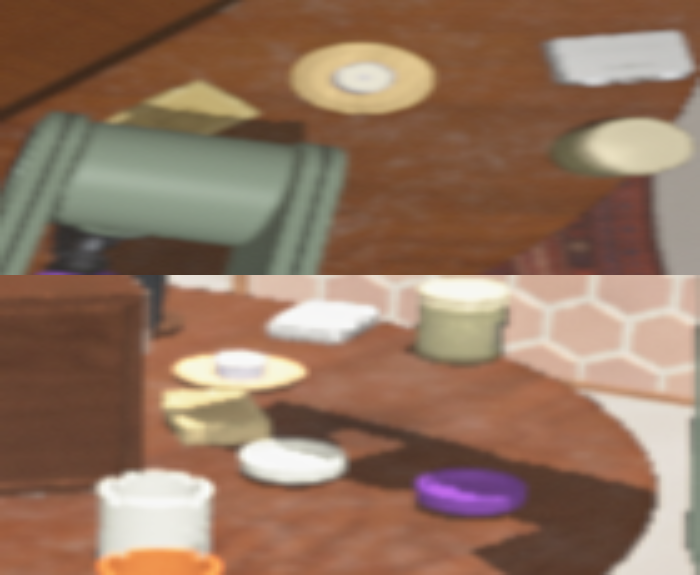

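The tealight stands upright in the middle of the saucer in both views (saucer at about (412,161) px in the top view). Now the body.

```bash
python3 - <<'E'
from h import *
pick(SHELL,64,40,250,via=(400,0))
bot.movep([400,0,250],ori((400,0)))
snap('top','t2');snap('scene','s2')
a=cv2.imread('pics/t2.png')[130:290,200:480]; b=cv2.imread('pics/s2.png')[90:280,240:430]
cv2.imwrite('pics/c2.png',np.hstack([cv2.resize(a,(490,280)),cv2.resize(b,(300,280))]))
st()
E
```

```text
at t 13.5 p [419.6  96.6  64.8] F [ 0.5 -0.2 -0.1] w 0.999 j6 -0.05
gripped t 14.0 p [419.2  96.8  65.1] F [-1.5 -1.5  6.3] w 0.719 j6 -0.05
lifted t 15.4 p [418.2  96.7 249.1] F [-0.4 -0.2 -1.1] w 0.716 j6 -0.05
 t 16.0 p [4.002e+02 4.000e-01 2.497e+02] F [ 0.7  0.8 -2. ] w 0.719 j6 -0.05
```

View pics/c2.png

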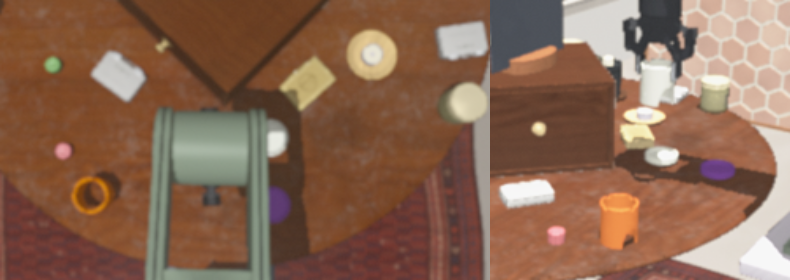

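The body hangs upright in the gripper. The white dish and the tin are clear. Now I'll lower the body over the tealight.

```bash
python3 - <<'E'
from h import *
place(SAUCER,69.8,above=120,f=4)
bot.movep([400,-30,240],ori((400,-30)))
snap('scene','s3');snap('top','t3')
fit('shell_center',SAUCER,dz=5)
a=cv2.imread('pics/t3.png')[130:210,360:460]; b=cv2.imread('pics/s3.png')[110:230,290:430]
cv2.imwrite('pics/c3.png',np.hstack([cv2.resize(a,(400,320),interpolation=2),cv2.resize(b,(400,320),interpolation=2)]))
E
```

```text
touch True
down t 19.2 p [ 601.7 -309.    70.2] F [-0.5  0.3  4.1] w 0.718 j6 -0.04
open t 19.9 p [ 601.  -308.6   69. ] F [ 0.1 -0.7 -0.1] w 1.003 j6 -0.04
shell_center top no region
shell_center ['scene'] [ 608.2 -320.6] res [0. 0.] area [(357, 422)]
```

View pics/c3.png

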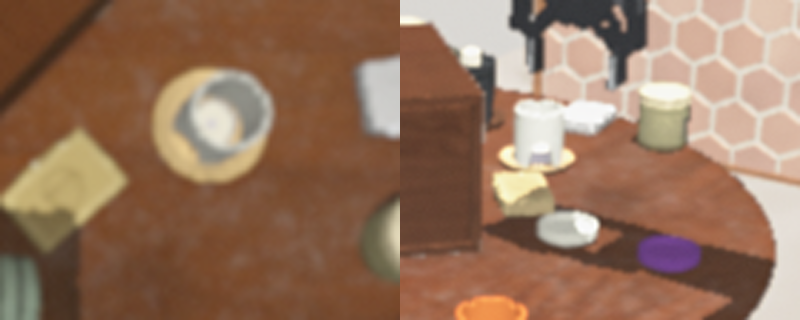

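```bash
python3 - <<'E'
from h import *
print('model rim', pix('top',[601.8,-309,81]),'scene rim',pix('scene',[601.8,-309,81]), 'saucer',pix('top',[601.8,-309,5]))
for f,cam in(('t3','top'),('s3','scene')):
    im=cv2.imread(f'pics/{f}.png').copy(); 
    h=sil(cam,'shell_center',SAUCER,5)
    hs=sil(cam,'saucer_floor',SAUCER)
    rim=np.array([pix(cam,[601.8+31*np.cos(a),-309+31*np.sin(a),81]) for a in A])
    u,v=np.mean(rim,0).astype(int); x0,y0=u-22,v-15
    c=cv2.resize(im[y0:y0+40,x0:x0+44],None,fx=9,fy=9,interpolation=2)
    for p,col in((h.reshape(-1,2),(0,0,255)),(hs.reshape(-1,2),(255,0,0)),(rim,(0,255,0))):
        cv2.polylines(c,[((p-[x0,y0]+.5)*9).astype(np.int32)],True,col,1)
    cv2.imwrite(f'pics/o_{cam}.png',c)
cv2.imwrite('pics/c4.png',np.hstack([cv2.imread('pics/o_top.png'),cv2.imread('pics/o_scene.png')]))
E
```

```text
model rim [417.47915417 156.58228525] scene rim [338.38996186 149.85258743] saucer [411.63890197 161.22320085]
```

View pics/c4.png

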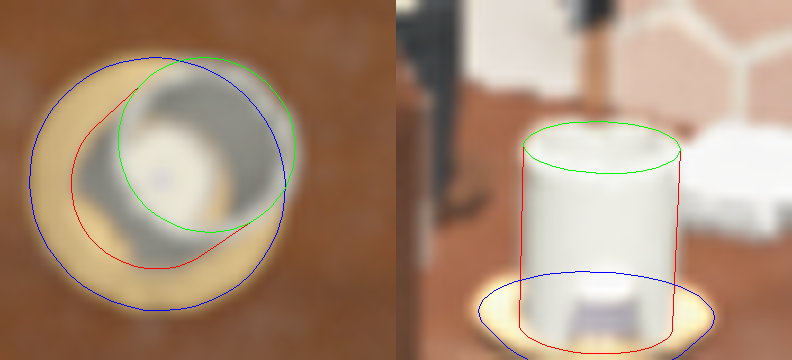

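The overlay puts the body within about 1.5 mm of the saucer's centre, standing flat, with the tealight inside. Now the dish.

```bash
python3 - <<'E'
from h import *
pick(DISH,26,40,250)
bot.movep([400,-110,250],ori((400,-110)))
snap('scene','s4')
cv2.imwrite('pics/c5.png',cv2.resize(cv2.imread('pics/s4.png')[90:230,310:450],(560,560),interpolation=2))
E
```

```text
at t 23.8 p [ 446.1 -110.8   26.8] F [ 0.3 -0.4  0.7] w 1.004 j6 -0.05
gripped t 24.3 p [ 446.1 -110.9   27.4] F [-1.4  0.3  9. ] w 0.761 j6 -0.05
lifted t 26.0 p [ 445.  -110.7  249.2] F [ 0.1  0.  -0.7] w 0.762 j6 -0.05
```

View pics/c5.png

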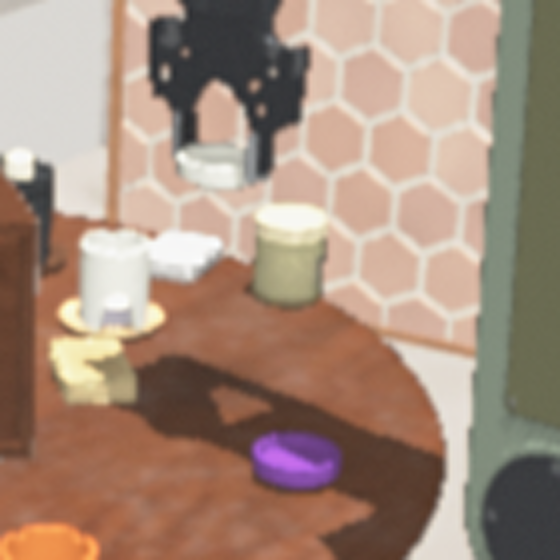

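The dish is held level. I'll seat it on the body.

```bash
python3 - <<'E'
from h import *
place(np.array([601.2,-309.6]),100,above=120,f=4)
bot.movep([400,-30,240],ori((400,-30)))
snap('scene','s5');snap('top','t5')
fit('dish_center',SAUCER,dz=73)
a=cv2.imread('pics/t5.png'); b=cv2.imread('pics/s5.png'); o=[]
for cam,im in(('top',a),('scene',b)):
    r=np.array([pix(cam,[601.2+33*np.cos(t),-309.6+33*np.sin(t),96]) for t in A]); u,v=r.mean(0).astype(int); x0,y0=u-22,v-15
    c=cv2.resize(im[y0:y0+40,x0:x0+44],None,fx=9,fy=9,interpolation=2); cv2.polylines(c,[((r-[x0,y0]+.5)*9).astype(np.int32)],True,(0,255,0),1); o.append(c)
cv2.imwrite('pics/c6.png',np.hstack(o))
E
```

```text
touch True
down t 29.2 p [ 601.2 -309.6  100.6] F [-0.1  0.5  4.8] w 0.759 j6 -0.04
open t 29.9 p [ 600.6 -309.3   99.6] F [ 0.5 -0.9 -0.8] w 0.999 j6 -0.04
dish_center ['scene'] [ 600.5 -309.1] res [ 0. -0.] area [(155, 166)]
dish_center ['top'] [ 599.7 -309.7] res [0. 0.] area [(359, 376)]
dish_center ['scene', 'top'] [ 600.1 -309.5] res [ 0.15 -0.01 -0.07 -0.11] area [(155, 166), (359, 376)]
```

View pics/c6.png

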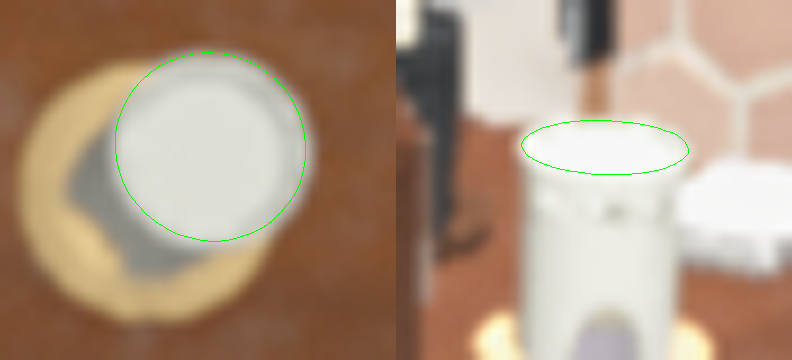

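The dish is seated level and centred; its touch height matched the expected one within 0.5 mm. Last, the green melt.

```bash
python3 - <<'E'
from h import *
pick(GREEN,33,25,240,via=(400,120))
bot.movep([400,100,250],ori((400,100)))
snap('scene','s6')
cv2.imwrite('pics/c7.png',cv2.resize(cv2.imread('pics/s6.png')[60:280,200:420],(560,560),interpolation=2))
E
```

```text
at t 34.8 p [586.1 294.7  34. ] F [ 0.5 -0.   0.5] w 1.001 j6 -0.04
gripped t 35.6 p [585.7 294.6  33.5] F [-0.9 -0.7  4.9] w 0.314 j6 -0.04
lifted t 37.1 p [585.1 294.3 238.9] F [-0.6 -0.1 -0.1] w 0.305 j6 -0.04
```

View pics/c7.png

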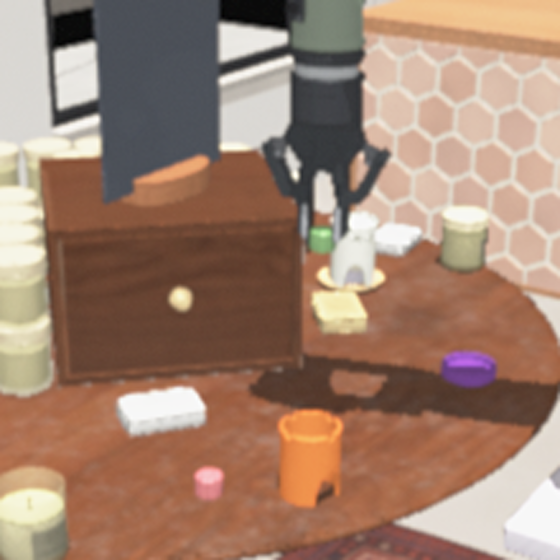

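The green melt is held upright between the fingers. I'll set it in the dish.

```bash
python3 - <<'E'
from h import *
place(np.array([600.3,-309.5]),121.5,via=(400,-100),above=100,f=3)
bot.movep([400,0,260],ori((400,0))); bot.hold(.5); st()
snap('scene','s7');snap('top','t7')
fit('melt_green_center',(600.3,-309.5),dz=88); fit('dish_center',(600.3,-309.5),dz=73)
fit('melt_rose_center',(423,274))
a=cv2.imread('pics/t7.png'); b=cv2.imread('pics/s7.png'); o=[]
for cam,im in(('top',a),('scene',b)):
    u,v=pix(cam,[600,-309,60]).astype(int); o.append(cv2.resize(im[v-22:v+22,u-22:u+22],(396,396),interpolation=2))
cv2.imwrite('pics/c8.png',np.hstack(o))
E
```

```text
touch True
down t 41.9 p [ 600.3 -309.5  121.4] F [-1.1 -0.8  4.7] w 0.31 j6 -0.04
open t 42.8 p [ 599.8 -309.3  120.7] F [ 0.3 -0.  -0.3] w 1.001 j6 -0.04
 t 45.5 p [ 4.001e+02 -1.000e-01  2.599e+02] F [0.2 0.2 0.6] w 1.001 j6 -0.05
melt_green_center top no region
melt_green_center ['scene'] [ 601.  -311.3] res [ 0. -0.] area [(38, 62)]
dish_center ['scene'] [ 595.5 -299.6] res [-0. -0.] area [(91, 166)]
dish_center ['top'] [ 598.4 -308.9] res [0. 0.] area [(287, 377)]
dish_center ['scene', 'top'] [ 598.8 -307.8] res [ 0.37 -0.79 -0.35 -0.14] area [(91, 166), (287, 377)]
melt_rose_center ['scene'] [423.7 274.3] res [-0.  0.] area [(124, 128)]
melt_rose_center ['top'] [422.8 272. ] res [-0. -0.] area [(46, 70)]
melt_rose_center ['scene', 'top'] [423.6 273.1] res [ 0.3  -0.19 -0.33 -0.25] area [(124, 128), (46, 70)]
```

View pics/c8.png

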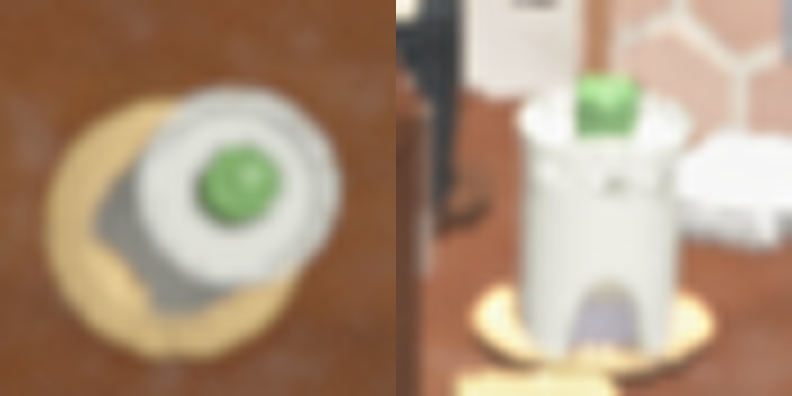

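The whole stack stands upright and centred, and the arm is well clear. Handing in.

```bash
python3 -c "
from rig import bot
print(bot.finish_job())"
```

```text
the job is handed in; nothing more can be done
None
```

The wax burner is assembled on its saucer and handed in at about 46 s of the 128 s allowed. I set down the tealight, body, dish and green melt in that order, each stopped by a light touch before release; `finish_job` gives no verdict.

**Stack:** The final pictures show it upright and centred.
- **Tealight:** it read within about 4 mm of the saucer's centre after placing, from the scene camera only. It still shows through the body's window.
- **Body:** an overlay by eye put it within about 1.5 mm of the saucer's centre. The network's fit was about 13 mm off, because the window and missing rim pixels skewed its region. I went by the overlay.
- **Dish:** both cameras agreed within 1 mm when it was seated, about 1–2 mm from the body's centre. With the melt in it, the scene fit was about 11 mm off because the melt hides part of the dish; the top view still agreed within about 2 mm.
- **Green melt:** it read within about 2 mm of the dish's centre, from the scene camera only. The top camera's detector missed it, but the picture shows it centred.

**Everything else:** The rose melt was re-measured within 2 mm of its start. I did not re-measure the tin, card box, jar or tester; nothing touched them in the pictures or the force readings.

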